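Close up a pipeline strainer

TASK

The strainer on the bench is being closed up after cleaning. Take the drift out of its block and push the screen down the leaning neck with it until it sits firmly on its ledge, then stand the drift back in the hole it came from. Then feel the cover onto its two studs and bring it down flat on the gasket before you let go. Leave the nuts, spanner and scraper where they lie.

Things in the scene. Friction and masses are not known exactly. Their poses are not given: they have to be found in the camera images.
- neck: leaning neck of a blue flanged Y-strainer fixed in a plywood cradle, 35 degrees off vertical, roughly towards the robot. Origin: centre of the gasket face round its mouth, about 170 mm above the bench; z out along the neck (up, to the robot), y level along the stud line, x up the slope. Bore 31 mm wide, 77 mm deep. Two-lug face: 64 mm disc, 41 mm wide round ears, 125 mm over all along y
- stud_1 (a point): tip of one of the neck's two fixed threaded steel studs: 16 mm in diameter, 29 mm high above the face, at y = +42 mm on it; the top 2 mm are coned to 12 mm diameter
- stud_2 (a point): tip of the other stud, at y = -42 mm
- screen (a joint): how far the brass-topped screen has gone down the neck's bore (m). At 0 its flat 30 mm top lies 18 mm below the gasket face; at 0.030 it is on its ledge, top 48 mm below the face. Starts part way, at 0 to 0.012. A tight fit: about 8 N to push along; it stays where it is left
- drift: the drift: brass rod 16 mm in diameter with a light wooden handle on top, 175 mm long over all, 0.22 kg; stands upright in the middle hole of the block. Origin: centre of the rod's foot; z towards the handle. The round handle is 28 mm in diameter from 119 to 169 mm above the foot
- drift_handle (a point): middle of the drift's handle, 143 mm above its foot, on the axis
- stand: hardwood tool block 56 (x) x 124 (y) x 60 (z) mm, fixed to the bench; origin at the centre of its underside, z up. The drift's hole is in the middle of the top, 24 mm wide and 45 mm deep, so its floor is 15 mm above the bench. A steel punch and scriber stand at y = -40 and +40 mm, up to 106 mm above the bench
- cover: the blue cover, face down on the bench: two-lug flange 10 mm thick, 64 mm disc with two round ears, 125 mm long (its y), 65 mm wide (x), 0.32 to 0.52 kg. Holes of 18.5 mm diameter at y = +42 and -42 mm. Origin: centre of its flat underside; z out of the top. It fits either way round; seated, its origin and z coincide with the neck's
- plug (a point): on the axis of the brass hexagon plug in the middle of the cover's top, to take hold of, 31 mm above the underside. The hexagon reaches from 17 to 44.5 mm above the underside, 28 mm across the flats that face the cover's +x and -x; a 29 mm round neck below it from 10 to 17 mm
- nut_a: steel hexagon nut 24 x 28 x 13 mm on the bench, to be left alone
- nut_b: a second such nut, to be left alone
- spanner: steel spanner 195 mm long lying on the bench, to be left alone; origin at the centre of its underside
- scraper: scraper with a wooden handle, 175 mm long, lying on the bench, to be left alone; origin at the centre of its underside
Things that resemble listed ones, but are neither listed nor needed, are in the scene too. Of the things that look like the drift, the smallest one is meant.

How it is judged:
On the way, in this order (a step that is already met when the one before it is completed fails the run):
1. the screen is pushed home on its ledge (within 2 mm of full travel) by the drift (value of joint screen above 0.028 m and contact force between drift and screen above 3 N), for 0.05 s.
2. the drift stands upright in its hole again, let go (z of drift in the frame of stand below 0.025 m and horizontal distance between drift and stand below 0.01 m and angle between drift's own z axis and vertical below 0.2 rad and contact force between the fingers and drift below 0.1 N), for 0.2 s.
3. the cover, still held, is down on the gasket with both studs through its holes (distance between cover and neck below 0.004 m and z of cover in the frame of neck below 0.002 m and angle between the z axis of cover and the z axis of neck, either way round below 0.04 rad and contact force between the fingers and cover above 0.5 N), for 0.1 s.
At the end, for the whole second after the job is handed in: Screen within 2 mm of full travel; drift upright (0.2 rad) in its hole, foot within 10 mm of floor and axis; cover plug outwards on the gasket, origin within 4 mm of the neck's, at most 2 mm off the face, parallel within 0.04 rad, at rest; fingers touch nothing (value of joint screen above 0.028 m and z of drift in the frame of stand below 0.025 m and horizontal distance between drift and stand below 0.01 m and angle between drift's own z axis and vertical below 0.2 rad and distance between cover and neck below 0.004 m and z of cover in the frame of neck below 0.002 m and angle between the z axis of cover and the z axis of neck, either way round below 0.04 rad and angle between cover's own z axis and vertical below 1 rad and linear speed of cover below 0.02 m/s and contact force between the fingers and anything else below 0.1 N).
It fails at once if a nut, the spanner or the scraper is moved by more than 30 mm (distance of any of nut_a, nut_b, spanner, scraper from where it was at the start of the episode above 0.03 m).
It also fails if it takes over 70 s, if anything falls off the work surface, if the arm or the gripper's body presses on something with over 40 N, if the wrist force passes 120 N, or if a joint passes its speed limit or range.

ROBOT

A 6-joint arm with a two-finger parallel gripper is mounted at the origin on a cart in front of the work surface, level with it; the furniture and walls round the work are solid. World frame = base frame: x ahead of the robot, y to its left, z up, the work surface at z = 0. Lengths are in m, angles in rad, forces in N, time in s.
With the tool pointing down it reaches from about 0.375 to 0.9 m from the base axis. Payload 3.1 kg.
Tool frame: the origin (TCP) lies where the fingers leave the gripper's body, on its centre line; the fingertips stand 70 mm ahead of it and the grasp point (between the pads) lies 51 mm ahead of it; z points along the fingers, y is the line along which they close (so a half turn about z gives the same grasp; the last joint's range is limited). The gripper opens to 87 mm and grips with 3 to 60 N. Pads are 19 mm wide; open, the fingers measure 117 mm over their backs; the gripper's body (75 mm by 190 mm) begins 51 mm behind the grasp point.
Start: joints at [0.976, 0.527, 1.433, -0, 1.181, -0.178], TCP at [0.253, 0.571, 0.292] pointing down, gripper open.
Joint ranges: [-3.08, 3.08], [-0.75, 2.2], [0.22, 2.44], [-1.43, 4.57], [0, 2.65], [-2.85, 2.85]. Speed limits (rad/s): [2.79, 2.79, 3.14, 3.14, 3.14, 3.14].

INTERFACE

Orientations are given as a unit quaternion [x, y, z, w].
In Python, from rig import robot gives the robot as it stands.
- The arm moves only by the tool send_rows, never from a script. Its argument "deltas" is text: rows parted by semicolons, each of 7 numbers parted by spaces: the shift along the tool's x, y, z in mm, then the turn, a rotation vector about the tool's x, y, z in degrees, then the opening, from 0 (shut) to 1 (fully open). A call has 1 to 10 rows; each row shifts and turns the commanded pose from where the row before left it, along the tool's axes as they then stand; what a row does not reach is not made up. A row lasts 1/8 s, in which the tool goes at most 62.5 mm and 10.7 degrees, less where a joint would pass 70% of its speed; a pose out of reach is approached as far as the arm can. A call is refused whole if a number of a shift passes 62.5 or a number of a turn 10.7, either way. A call with a gripper value outside its range is refused whole. The fingers move at their own pace and stop on an object; "newtons" is the grip in N (left out, the last holds). Time passes only in rows, so rows that do not move let the fingers close. It gives the time, the measured TCP pose, the force, the opening and the grip force at its end, in the units of the state.
- robot.get_obs(): the state, without advancing time (a new reading comes with each control period).
- robot.camera(name): name is "scene" or "top"; returns a dict with "image" (420x560x3 uint8, red, green, blue), "depth" (420x560 float32, m along the optical axis (not along the pixel's ray), 0 where there is no reading), "fovy" (degrees; the focal length in pixels is half the picture's height over the tangent of half this angle, whatever the lens; pixels are square), "cx", "cy" (the principal point, pixels), "rvec" (rotation vector, rad) and "tvec" (3), from world to camera coordinates, as OpenCV has them. Camera axes: x right, y down, z forward; pixel columns grow to the right and rows downward; lengths in m; the calibration is good to about 2 mm. A picture is of the moment at which its call begins.
- robot.hand_in(): hands the job in; it is judged then, once.
Trained networks look in the newest picture that a camera, given by its name, has taken for a name from the list of things; names that differ only in an ending like _2 or _b are one class to them, and where a whole thing is asked for, a point or a joint stands for the part that bears it (a point fixed in the world has none). Each returns a list of dicts, best first, with "p" (0 to 1); they miss things now and then, are a little off and sometimes report something else, mostly with a low value. They report only what shows in the picture. A call takes as long as a camera call. They do not tell look-alikes from the thing itself.
- robot.find_in(camera, thing): "box" ([left, top, right, bottom] in pixels, round what is visible of it).
- robot.cut_out(camera, thing): "region" (420x560 bool, what is visible of it) and "box" ([left, top, right, bottom] in pixels, round what is visible of it).
The state is a dict: "time": time; "q": joint angles; "joint_velocities": joint speeds; "joint_torque": joint torques, N m; "position": TCP position; "tool_rot": TCP orientation; "ft_force": force on the tool from outside, world axes, zero at the start; "moment": the same for the moment, N m; "grip_width": finger opening in m; "grip_force": force on a finger pad.
Only numpy, scipy, OpenCV 4.12 (cv2) and the standard library are available. Lean on these libraries where they do the work, as an engineer would, in place of code of your own. Each camera call takes 0.05 s, during which the arm holds its last target. There are 200 camera calls.

## Working session

There is one attempt and no reset: what is moved stays moved. The work goes in short steps, Python scripts to look and compute and a tool call to move; the robot and the scene stay as the last step left them, time stands still between calls to the robot, and variables do not carry over. Pictures are saved under pics/ and viewed, at most 10 in all, crops included, and the job is handed in when it is done.

Besides the shell and the picture viewer there is one more tool, called after "Emit:" in YAML: its name, and indented under it one key for each argument. send_rows: Moves the arm, as the interface text tells. Its arguments: {"type":"object","properties":{"deltas":{"type":"string"},"newtons":{"type":"number"}},"required":["deltas"]}

```bash
mkdir -p pics; ls
cat > h.py <<'E'
import numpy as np, cv2
from scipy.spatial.transform import Rotation as R
from rig import robot
def cam(n):
    c=robot.camera(n); c['f']=210/np.tan(np.radians(c['fovy'])/2)
    c['R']=cv2.Rodrigues(np.array(c['rvec'],float))[0]; c['t']=np.array(c['tvec'],float).ravel(); return c
def cloud(c):
    d=c['depth']; v,u=np.mgrid[:420,:560]
    P=np.stack([(u-c['cx'])*d/c['f'],(v-c['cy'])*d/c['f'],d],-1)
    W=(P-c['t'])@c['R']; W[d==0]=np.nan; return W
def proj(c,p):
    q=c['R']@np.array(p)+c['t']; return c['cx']+c['f']*q[0]/q[2], c['cy']+c['f']*q[1]/q[2]
def save(c,n,crop=None,s=1):
    im=c['image'][...,::-1]
    if crop: im=im[crop[1]:crop[3],crop[0]:crop[2]]
    cv2.imwrite('pics/'+n,cv2.resize(im,None,fx=s,fy=s,interpolation=cv2.INTER_CUBIC))
E
python3 - <<'E'
from h import *
for n in('scene','top'):
    c=cam(n); save(c,n+'0.png',s=1.42); W=cloud(c)
    print(n,c['fovy'],-c['R'].T@c['t'])
    for t in('neck','drift','stand','cover','plug','nut_a','spanner','scraper','screen','stud_1','drift_handle'):
        for r in robot.cut_out(n,t)[:4]:
            m=r['region']; w=W[m]; print(t,round(r['p'],2),np.round(r['box']),m.sum(),np.round(np.nanmedian(w,0),3),np.round(np.nanmin(w,0),3),np.round(np.nanmax(w,0),3))
E
```

```text
pics
scene 54.67529796711114 [-0.02294622 -0.35325593  0.87866993]
neck 0.62 [290. 184. 343. 210.] 1017 [ 0.589 -0.043  0.169] [ 0.555 -0.106  0.009] [0.677 0.043 0.199]
drift 0.96 [155. 186. 189. 260.] 962 [0.36  0.203 0.185] [ 0.347  0.191 -0.003] [0.541 0.435 0.249]
drift 0.86 [186. 173. 204. 219.] 375 [0.456 0.236 0.153] [ 0.381  0.133 -0.002] [0.608 0.418 0.243]
drift 0.84 [195. 193. 222. 262.] 917 [0.391 0.118 0.188] [ 0.378  0.106 -0.   ] [0.556 0.267 0.249]
stand 0.87 [183. 201. 220. 245.] 663 [0.439 0.236 0.054] [ 0.389  0.132 -0.004] [0.49  0.304 0.099]
cover 0.69 [342. 277. 381. 318.] 1012 [ 0.468 -0.241  0.011] [ 0.435 -0.293 -0.003] [ 0.519 -0.181  0.05 ]
plug 0.56 [342. 277. 378. 323.] 962 [ 0.468 -0.239  0.011] [ 0.435 -0.291 -0.003] [ 0.518 -0.181  0.05 ]
nut_a 0.51 [242. 199. 253. 206.] 37 [0.599 0.183 0.012] [0.587 0.172 0.   ] [0.609 0.192 0.016]
nut_a 0.38 [242. 186. 250. 193.] 59 [0.634 0.217 0.012] [0.624 0.206 0.   ] [0.647 0.23  0.018]
spanner 0.7 [218. 164. 275. 175.] 305 [0.713 0.257 0.007] [ 0.66   0.179 -0.002] [0.764 0.353 0.013]
scraper 0.58 [378. 214. 4
[... 1822 characters left out ...]
6.] 459 [0.711 0.269 0.008] [ 0.659  0.181 -0.007] [0.763 0.356 0.016]
scraper 0.66 [358. 149. 391. 219.] 1041 [ 0.692 -0.229  0.011] [ 0.584 -0.255  0.001] [ 0.762 -0.184  0.025]
screen 0.15 [154. 249. 179. 261.] 253 [0.459 0.237 0.183] [0.448 0.229 0.043] [0.474 0.255 0.194]
stud_1 0.79 [274. 173. 332. 212.] 1516 [ 0.594 -0.038  0.171] [ 0.556 -0.101  0.098] [0.662 0.017 0.201]
drift_handle 0.82 [197. 274. 229. 296.] 448 [0.396 0.124 0.243] [ 0.379  0.108 -0.005] [0.426 0.185 0.25 ]
drift_handle 0.81 [153. 246. 180. 265.] 278 [0.459 0.238 0.181] [0.448 0.229 0.025] [0.491 0.265 0.194]
drift_handle 0.67 [157. 288. 193. 311.] 566 [0.365 0.206 0.241] [ 0.348  0.194 -0.004] [0.385 0.238 0.251]
```

View pics/scene0.png

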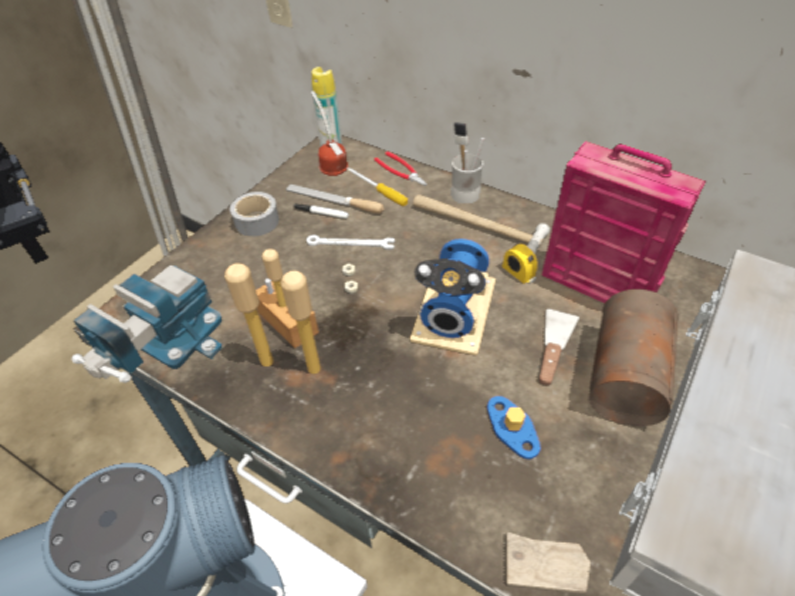

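View pics/top0.png

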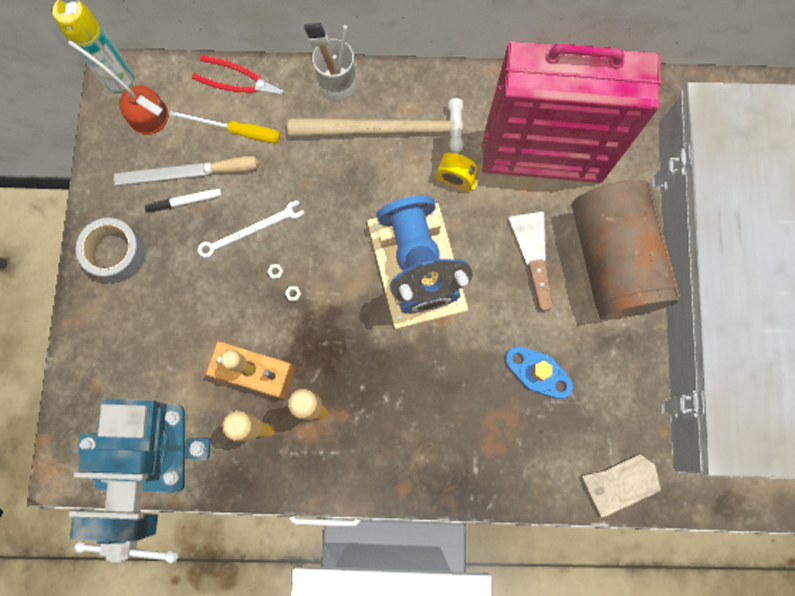

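The drift sits in the block (top picture ~(232,360)); the two taller mallets at (240,425) and (303,403) are look-alikes. The strainer face is around (430,285) and the cover around (540,372). Next I'll fit the poses accurately.

```bash
cat > fit.py <<'E'
from h import *
from scipy.optimize import least_squares
C={n:cam(n) for n in('scene','top')}
Wc={n:cloud(c).reshape(-1,3) for n,c in C.items()}
col={n:c['image'].reshape(-1,3).astype(int) for n,c in C.items()}
def box(n,lo,hi):
    w=Wc[n]; m=np.all((w>lo)&(w<hi),1); return w[m],col[n][m]
for n in C:
    print(n)
    h,_=box(n,[.42,.2,.135],[.5,.28,.2]); 
    def circ(p,r): return least_squares(lambda x:np.hypot(*(p[:,:2]-x).T)-r,p[:,:2].mean(0),loss='soft_l1',f_scale=.002).x
    s=h[(h[:,2]<.178)]
    print(' handle side n',len(s),'circ',circ(s,.014) if len(s)>10 else '', 'top',h[:,2].max(),h[h[:,2]>.18].mean(0))
    b,_=box(n,[.4,.15,.054],[.52,.33,.066]); r=cv2.minAreaRect((b[:,:2]*1000).astype(np.float32)); print(' stand',r,np.median(b[:,2]))
    # cover flange
    w,k=box(n,[.42,-.31,.004],[.54,-.16,.06]); bl=(k[:,2]-k[:,0]>40)
    f=w[bl&(w[:,2]>.006)&(w[:,2]<.014)]; r=cv2.minAreaRect((f[:,:2]*1000).astype(np.float32)); print(' cover',r,np.median(f[:,2]))
    t=w[w[:,2]>.041]; print(' plug top',len(t),t.mean(0), cv2.minAreaRect((t[:,:2]*1000).astype(np.float32)))
    # neck face
    w,k=box(n,[.53,-.13,.1],[.67,.06,.23]); dark=(k.max(1)<70)
    p=w[dark]; c=np.median(p,0)
    for _ in range(8):
        q=p[np.linalg.norm(p-c,axis=1)<.07]
        if _: q=q[np.abs((q-c)@nz)<.005 if _>2 else np.abs((q-c)@nz)<.012]
        c=q.mean(0); nz=np.linalg.svd(q-c,full_matrices=False)[2][2]; nz*=np.sign(nz[2])
    print(' face n',len(q),'c',c,'z',nz,'tilt',np.degrees(np.arccos(nz[2])),'az',np.degrees(np.arctan2(nz[1],nz[0])))
    Y=np.cross([0,0,1.],nz);Y=-Y/np.linalg.norm(Y)*1; 
    X=np.array([0,0,1])-nz*nz[2]; X/=np.linalg.norm(X); Y=np.cross(nz,X)
    F=np.stack([X,Y,nz],1); l=(q-c)@F
    print(' face rect xy',cv2.minAreaRect((l[:,:2]*1000).astype(np.float32)),'Y',Y)
    l=(w-c)@F; st=l[(l[:,2]>.01)&(l[:,2]<.035)&(np.abs(l[:,0])<.03)]
    for sg in(1,-1):
        z=st[sg*st[:,1]>.02]; 
        if len(z)<5: print('none');continue
        print(' stud',sg,len(z),'circ',circ(z,.008),'max',z[:,2].max(),'world base',c+F@np.r_[circ(z,.008),0])
E
python3 fit.py
python3 -c "
from h import *
o=robot.get_obs();print(o)"
```

```text
scene
 handle side n 137 circ [0.46232461 0.24225027] top 0.19349245974780926 [0.45861299 0.23762997 0.18756101]
 stand ((459.8851318359375, 242.4833526611328), (129.04554748535156, 54.700382232666016), 75.8588638305664) 0.06039388483217897
 cover ((476.389404296875, -235.96090698242188), (121.57479095458984, 63.047542572021484), 67.75218200683594) 0.0106933962550655
 plug top 117 [ 0.47618531 -0.23569836  0.04522783] ((476.88983154296875, -235.55616760253906), (27.33670997619629, 27.86312484741211), 60.288734436035156)
 face n 57 c [ 0.5790887  -0.05307106  0.16033413] z [-0.96338737 -0.25967655  0.06672981] tilt 86.1738201109604 az -164.91470888981422
 face rect xy ((-16.724510192871094, 13.282573699951172), (97.91444396972656, 67.03257751464844), 77.21260833740234) Y [-2.60256645e-01  9.65539475e-01 -3.46944695e-18]
 stud 1 7 circ [0.0063231  0.03229543] max 0.01432127648481103 world base [ 0.57109101 -0.02177874  0.16664314]
none
top
 handle side n 64 circ [0.461577   0.24359096] top 0.19658332703236978 [0.46081006 0.24177183 0.18793888]
 stand ((461.59320068359375, 243.010101318
[... 500 characters left out ...]
-01]), 'joint_velocities': array([-0.00070924, -0.00130574, -0.00087102,  0.00253873,  0.00128542,
       -0.00023326]), 'joint_torque': array([-8.18357403e-04, -4.40028977e+01, -1.76978123e+01,  6.35715597e-02,
        5.07286820e-02, -1.62185870e-05]), 'position': array([0.25299015, 0.57149082, 0.29226355]), 'tool_rot': array([2.06892721e-01, 9.78363635e-01, 1.19266597e-05, 4.50377713e-06]), 'ft_force': array([-0.77472733,  1.0363902 , -0.24900947]), 'moment': array([-0.03826047, -0.01509988, -0.01725056]), 'grip_force': 0.0, 'grip_width': 0.0866342149044117}
  return _methods._mean(a, axis=axis, dtype=dtype,
  ret = um.true_divide(
fit.py:25: RuntimeWarning: Mean of empty slice.
  c=q.mean(0); nz=np.linalg.svd(q-c,full_matrices=False)[2][2]; nz*=np.sign(nz[2])
Traceback (most recent call last):
  File "fit.py", line 25, in <module>
    c=q.mean(0); nz=np.linalg.svd(q-c,full_matrices=False)[2][2]; nz*=np.sign(nz[2])
                    ~~~~~~~~~~~~~~~~~~~~~~~~~~~~~~~~~~~~~~~~~^^^
IndexError: index 2 is out of bounds for axis 0 with size 0
```

```bash
cat > neck.py <<'E'
from h import *
from scipy.optimize import least_squares
rng=np.random.default_rng(0)
def fitneck(n,c,verbose=1):
    W=cloud(c).reshape(-1,3); k=c['image'].reshape(-1,3).astype(int)
    m=np.all((W>[.53,-.13,.12])&(W<[.67,.06,.23]),1); w=W[m];k=k[m]
    dark=(np.ptp(k,axis=1)<25)&(k.max(1)<100); p=w[dark]
    best=0
    for _ in range(3000):
        a=p[rng.choice(len(p),3,False)]; z=np.cross(a[1]-a[0],a[2]-a[0]); L=np.linalg.norm(z)
        if L<1e-5: continue
        z/=L; z*=np.sign(z[2]); 
        if abs(np.degrees(np.arccos(z[2]))-35)>8 or z[0]>0: continue
        i=np.abs((p-a[0])@z)<.0025
        if i.sum()>best: best=i.sum(); q=p[i]
    c0=q.mean(0); nz=np.linalg.svd(q-c0,full_matrices=False)[2][2]; nz*=np.sign(nz[2])
    tilt=np.degrees(np.arccos(nz[2])); X=np.array([0,0,1])-nz*nz[2]; X/=np.linalg.norm(X); Y=np.cross(nz,X)
    F=np.stack([X,Y,nz],1); l=(q-c0)@F
    print(n,len(p),len(q),'c',c0,'z',nz,'tilt',tilt,'Yaz',np.degrees(np.arctan2(Y[1],Y[0])))
    print('  rect',cv2.minAreaRect((l[:,:2]*1000).astype(np.float32)))
    l=(w-c0)@F; st=(l[:,2]>.006)&(l[:,2]<.04)&(np.abs(l[:,0])<.035)
    for sg in(1,-1):
        z=l[st&(sg*l[:,1]>.02)]; tp=z[z[:,2]>.025]
        print('  stud',sg,len(z),z.mean(0),z.min(0),z.max(0),'tip',tp.mean(0), c0+F@tp.mean(0))
if __name__=='__main__':
    for n in('scene','top'):
        c=cam(n); fitneck(n,c); u,v=map(int,proj(c,[.59,-.042,.17])); save(c,'neck_%s.png'%n,(u-45,v-40,u+45,v+40),4) if n=='scene' else save(c,'neck_top.png',(u-45,v-40,u+45,v+40),4)
import os
a=cv2.imread('pics/neck_scene.png');b=cv2.imread('pics/neck_top.png');cv2.imwrite('pics/neck2.png',np.hstack([a,b]))
E
python3 neck.py
```

```text
scene 628 534 c [ 0.58759876 -0.04789757  0.17022931] z [-0.55260274 -0.15671965  0.81857753] tilt 35.05734880764444 Yaz 105.83348197319303
  rect ((1.3504619598388672, 0.8314094543457031), (59.34299850463867, 117.21333312988281), 4.3676252365112305)
  stud 1 43 [6.70690404e-05 4.24029275e-02 2.58623743e-02] [-0.0067715   0.03580871  0.0064287 ] [0.00965526 0.05011461 0.03256603] tip [0.00056504 0.04367033 0.02887757] [ 0.5601708  -0.01028363  0.1941924 ]
  stud -1 46 [ 0.00054447 -0.04073545  0.02558537] [-0.00613105 -0.04754868  0.00615583] [ 0.00838841 -0.0323716   0.03221706] tip [ 0.00128565 -0.0399337   0.02846144] [ 0.58377898 -0.09048946  0.19426568]
top 655 551 c [ 0.58875466 -0.04171309  0.17126496] z [-0.55218941 -0.15380766  0.81940836] tilt 34.97438809046523 Yaz 105.56472590832627
  rect ((-1.0086288452148438, -1.8751945495605469), (58.114383697509766, 119.74287414550781), 1.0368518829345703)
  stud 1 72 [0.00096217 0.04060798 0.02314685] [-0.01763807  0.03232254  0.00643315] [0.00669476 0.05538625 0.03259168] tip [-0.00049482  0.04044143  0.02884261] [ 0.56158596 -0.00729974  0.1946152 ]
  stud -1 72 [ 0.00220824 -0.04282196  0.02276513] [-0.00721618 -0.05105874  0.00622224] [ 0.00748181 -0.03612532  0.03255864] tip [ 0.00061879 -0.0440172   0.0285298 ] [ 0.58530025 -0.08836814  0.19499721]
```

View pics/neck2.png

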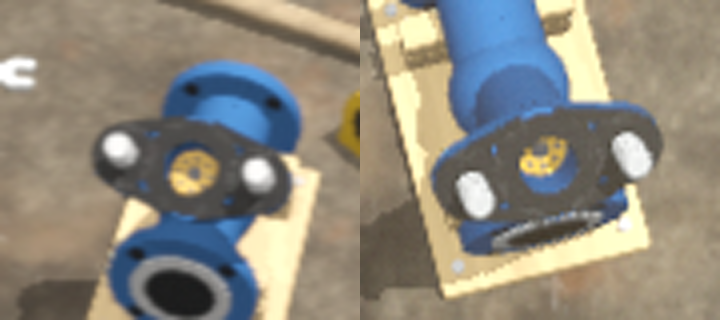

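The studs read as bright tips and the brass screen top shows inside the bore, so the plane and stud fits agree with the picture. Averaging both cameras puts the neck at about (0.5886, -0.0447, 0.171) with stud-line azimuth 106°. Next is the planner helper.

```bash
cat > plan.py <<'E'
from h import *
A=np.radians(106.1)
NY=np.array([np.cos(A),np.sin(A),0]); NZ=np.array([-.5736*np.sin(A),.5736*np.cos(A),.8192]); NX=np.cross(NY,NZ)
NC=np.array([.5886,-.0447,.1710])
def ori(z,y): # tool rotation from z dir and y dir
    z=z/np.linalg.norm(z); y=y-z*(y@z); y/=np.linalg.norm(y); return np.stack([np.cross(y,z),y,z],1)
def ydown(az): a=np.radians(az); return ori(np.array([0,0,-1.]),np.array([np.cos(a),np.sin(a),0]))
def plan(wps,g=1,start=None):
    """wps: list of (pos,Rot,nrows)"""
    if start is None:
        o=robot.get_obs(); p=np.array(o['position']); r=R.from_quat(o['tool_rot'])
    else: p,r=start[0],R.from_matrix(start[1])
    rows=[]
    for P,Q,n in wps:
        p0,r0=p.copy(),r; rel=(r0.inv()*R.from_matrix(Q)).as_rotvec()
        for i in range(n):
            tp=p0+(np.array(P)-p0)*(i+1)/n; tr=r0*R.from_rotvec(rel*(i+1)/n)
            d=np.round(r.as_matrix().T@(tp-p)*1000,1); a=np.round(np.degrees((r.inv()*tr).as_rotvec()),1)
            p=p+r.as_matrix()@d/1000; r=r*R.from_rotvec(np.radians(a))
            rows.append(' '.join('%g'%(x+0) for x in [*d,*a,g]))
    for i in range(0,len(rows),10): print('; '.join(rows[i:i+10]))
def st():
    o=robot.get_obs(); print('t',o['time'],'q',np.round(o['q'],2),'p',np.round(o['position'],4),'F',np.round(o['ft_force'],1),'g',round(o['grip_width'],4),round(o['grip_force'],1))
    return o
E
python3 - <<'E'
from plan import *
o=st(); p=o['position'];Q=R.from_quat(o['tool_rot']).as_matrix()
plan([(p+[0,0,.05],Q,1),([.461,.243,.342],ydown(106.1),9),([.461,.243,.209],ydown(106.1),5)])
E
```

```text
t 1.4 q [ 0.98  0.53  1.43  0.    1.18 -0.18] p [0.253  0.5715 0.2922] F [ 0.1 -0.3 -0.4] g 0.0869 0.0
0 0 -50 0 0 0 1; -35.9 -24 0 0 0 -4.4 1; -34 -26.7 0.1 0 0 -4.5 1; -31.7 -29.3 0 0 0 -4.4 1; -29.5 -31.6 0 0 0 -4.5 1; -26.8 -33.9 0 0 0 -4.4 1; -24.2 -35.8 0.1 0 0 -4.5 1; -21.3 -37.6 0 0 0 -4.4 1; -18.3 -39.1 0 0 0 -4.4 1; -15.3 -40.4 0 0 0 -4.5 1
0 0 26.6 0 0 0 1; 0 0 26.6 0 0 0 1; 0 0 26.6 0 0 0 1; 0 0 26.6 0 0 0 1; 0 0 26.6 0 0 0 1
```

Emit:
send_rows:
  deltas: "0 0 -50 0 0 0 1; -35.9 -24 0 0 0 -4.4 1; -34 -26.7 0 0 0 -4.5 1; -31.7 -29.3 0 0 0 -4.4 1; -29.5 -31.6 0 0 0 -4.5 1; -26.8 -33.9 0 0 0 -4.4 1; -24.2 -35.8 0 0 0 -4.5 1; -21.3 -37.6 0 0 0 -4.4 1; -18.3 -39.1 0 0 0 -4.4 1; -15.3 -40.4 0 0 0 -4.5 1"
  newtons: 40

```text
time: 2.65
position: [0.4617, 0.2418, 0.3425]
tool_rot: [-0.141, 0.99, 0.0, 0.0]
ft_force: [0.4, 0.4, -0.4]
grip_width: 0.0873
grip_force: 0.0
```

Emit:
send_rows:
  deltas: "0 0 0 0 0 0 1; 0 0 26.6 0 0 0 1; 0 0 26.6 0 0 0 1; 0 0 26.6 0 0 0 1; 0 0 26.6 0 0 0 1; 0 0 26.6 0 0 0 1; 0 0 0 0 0 0 1"

```text
time: 3.52
position: [0.4593, 0.2434, 0.2077]
tool_rot: [-0.14, 0.99, -0.0, -0.002]
ft_force: [-0.3, -0.3, 0.2]
grip_width: 0.0871
grip_force: 0.0
```

Emit:
send_rows:
  deltas: "0 0 0 0 0 0 0; 0 0 0 0 0 0 0; 0 0 0 0 0 0 0; 0 0 0 0 0 0 0; 0 0 0 0 0 0 0; 0 0 0 0 0 0 0"
  newtons: 50

```text
time: 4.28
position: [0.461, 0.2429, 0.2093]
tool_rot: [-0.14, 0.99, -0.0, 0.0]
ft_force: [-0.1, 0.1, -1.6]
grip_width: 0.0351
grip_force: 0.0
```

Run:
```python
from plan import *
st()
from numpy import *
G=lambda s:NC+NZ*(s+.143+.051)  # foot s above face along axis
Qt=ori(-NZ,NY)
p=array([.461,.243,.209]);Q=ydown(106.1)
plan([(p+[0,0,.11],Q,3),(p+[.03,-.06,.14],Q,2),(G(.06),Qt,10),(G(.03),Qt,2),(G(-.015),Qt,2)],0,(p,Q))
print(G(.06))
```

```text
t 4.275 q [ 0.27  0.51  1.77 -0.    0.86 -1.58] p [0.461  0.2429 0.2093] F [-0.1  0.1 -1.6] g 0.0351 0.0
0 0 -36.7 0 0 0 0; 0 0 -36.6 0 0 0 0; 0 0 -36.7 0 0 0 0; -6.1 -33 -15 0 0 0 0; -6.1 -33 -15 0 0 0 0; 11.5 -24.6 -3 0 -3.5 0 0; 11.3 -24.6 -3.7 0 -3.5 0 0; 11.1 -24.5 -4.4 0 -3.5 0 0; 10.7 -24.6 -5.1 0 -3.5 0 0; 10.5 -24.6 -5.7 0 -3.5 0 0
10 -24.6 -6.3 0 -3.5 0 0; 9.7 -24.6 -6.9 0 -3.5 0 0; 9.2 -24.5 -7.5 0 -3.5 0 0; 8.8 -24.6 -8.1 0 -3.5 0 0; 8.2 -24.6 -8.6 0 -3.5 0 0; 0 0 15 0 0 0 0; 0 0 15 0 0 0 0; 0 0 22.5 0 0 0 0; 0 0 22.5 0 0 0 0
[ 0.44861986 -0.08510319  0.3790768 ]
```

Emit:
send_rows:
  deltas: "0 0 0 0 0 0 0; 0 0 0 0 0 0 0; 0 0 0 0 0 0 0; 0 0 -10 0 0 0 0; 0 0 -25 0 0 0 0; 0 0 -35 0 0 0 0; 0 0 -45 0 0 0 0; 0 0 0 0 0 0 0"

```text
time: 5.28
position: [0.4628, 0.2437, 0.3281]
tool_rot: [-0.14, 0.99, 0.001, 0.004]
ft_force: [0.7, 0.3, -2.0]
grip_width: 0.0269
grip_force: 50.0
```

Run:
```python
from plan import *
o=st()
from numpy import *
for n in('scene','top'):
    c=cam(n); W=cloud(c).reshape(-1,3)
    m=all((W>[.4,.19,.11])&(W<[.52,.30,.30]),1); w=W[m]
    for a,b in((.13,.18),(.18,.235)):
        s=w[(w[:,2]>a)&(w[:,2]<b)&(hypot(w[:,0]-.461,w[:,1]-.243)<.025)]; print(n,a,len(s),s.mean(0) if len(s) else '',s.min(0) if len(s) else '')
    if n=='scene': u,v=map(int,proj(c,[.461,.243,.22])); save(c,'grip.png',(u-70,v-70,u+70,v+70),4)
G=lambda s:NC+NZ*(s+.143+.051)
Qt=ori(-NZ,NY)
p=array([.461,.243,.324]);Q=ydown(106.1)
plan([(p+[.03,-.05,.06],Q,2),(G(.09),Qt,10),(G(.03),Qt,3),(G(-.010),Qt,2)],0,(p,Q))
```

```text
t 5.275 q [ 0.27  0.34  1.65  0.    1.14 -1.58] p [0.4628 0.2437 0.3281] F [ 0.7  0.3 -2. ] g 0.0269 50.0
scene 0.13 83 [0.46163369 0.23891248 0.15866934] [0.45644119 0.23398264 0.13476847]
scene 0.18 108 [0.46084783 0.23880066 0.20796039] [0.45563067 0.23318889 0.18043591]<stdin>:9: DeprecationWarning: The 'fix_imports' flag is deprecated and has no effect. (Deprecated in NumPy 2.1)
Traceback (most recent call last):
TypeError: expected str, bytes or os.PathLike object, not dict
```

Run:
```python
from plan import *
G=lambda s:NC+NZ*(s+.143+.051)
Qt=ori(-NZ,NY)
p=np.array([.461,.243,.324]);Q=ydown(106.1)
plan([(p+[.03,-.05,.06],Q,2),(G(.09),Qt,10),(G(.03),Qt,3),(G(-.010),Qt,2)],0,(p,Q))
```

```text
-7.5 -28.2 -30 0 0 0 0; -7.5 -28.2 -30 0 0 0 0; 13.5 -25.5 -2 0 -3.5 0 0; 13.4 -25.6 -2.8 0 -3.5 0 0; 13.1 -25.5 -3.5 0 -3.5 0 0; 13 -25.6 -4.4 0 -3.5 0 0; 12.6 -25.5 -5.2 0 -3.5 0 0; 12.3 -25.5 -6 0 -3.5 0 0; 11.9 -25.6 -6.6 0 -3.5 0 0; 11.5 -25.5 -7.4 0 -3.5 0 0
11 -25.6 -8.1 0 -3.5 0 0; 10.5 -25.5 -8.7 0 -3.5 0 0; 0 0 20 0 0 0 0; 0 0 20 0 0 0 0; 0 0 20 0 0 0 0; 0 0 20 0 0 0 0; 0 0 20 0 0 0 0
```

Emit:
send_rows:
  deltas: "-7.5 -28.2 -30 0 0 0 0; -7.5 -28.2 -30 0 0 0 0; 13.5 -25.5 -2 0 -3.5 0 0; 13.4 -25.6 -2.8 0 -3.5 0 0; 13.1 -25.5 -3.5 0 -3.5 0 0; 13 -25.6 -4.4 0 -3.5 0 0; 12.6 -25.5 -5.2 0 -3.5 0 0; 12.3 -25.5 -6 0 -3.5 0 0; 11.9 -25.6 -6.6 0 -3.5 0 0; 11.5 -25.5 -7.4 0 -3.5 0 0"

```text
time: 6.58
position: [0.4424, -0.0335, 0.398]
tool_rot: [-0.136, 0.961, 0.035, 0.238]
ft_force: [-0.1, 0.7, -1.8]
grip_width: 0.0272
grip_force: 50.0
```

Emit:
send_rows:
  deltas: "11 -25.6 -8.1 0 -3.5 0 0; 10.5 -25.5 -8.7 0 -3.5 0 0; 0 0 20 0 0 0 0; 0 0 20 0 0 0 0; 0 0 20 0 0 0 0; 0 0 0 0 0 0 0"

```text
time: 7.32
position: [0.4739, -0.0673, 0.3644]
tool_rot: [-0.126, 0.95, 0.04, 0.284]
ft_force: [0.1, 0.7, -2.5]
grip_width: 0.0272
grip_force: 50.0
```

Run:
```python
from plan import *
o=st(); Q=R.from_quat(o['tool_rot']).as_matrix()
print('tool z vs -NZ deg',np.degrees(np.arccos(-Q[:,2]@NZ)))
F=np.stack([NX,NY,NZ],1); print('tcp in neck',F.T@(o['position']-NC))
ims=[]
for n in('scene','top'):
    c=cam(n); W=cloud(c).reshape(-1,3); L=(W-NC)@F
    for a,b in((.035,.08),(.08,.14)):
        s=L[(L[:,2]>a)&(L[:,2]<b)&(np.hypot(L[:,0],L[:,1])<.02)]; print(n,a,len(s),s.mean(0) if len(s) else '')
    u,v=map(int,proj(c,[.56,-.05,.21])); im=c['image'][v-55:v+55,u-50:u+50,::-1]; ims.append(cv2.resize(im,None,fx=4,fy=4))
cv2.imwrite('pics/ins.png',np.hstack(ims))
```

```text
t 7.325 q [-0.59  0.11  1.99  0.66  0.75 -2.85] p [ 0.4739 -0.0673  0.3644] F [ 0.1  0.7 -2.5] g 0.0272 50.0
tool z vs -NZ deg 1.643515803948719
tcp in neck [0.01552314 0.01006618 0.22517898]
scene 0.035 20 [0.00456714 0.00630292 0.05693454]
scene 0.08 0 
top 0.035 11 [0.01750136 0.00408716 0.05712603]
top 0.08 8 [0.01783148 0.00345558 0.10065178]
```

View pics/ins.png

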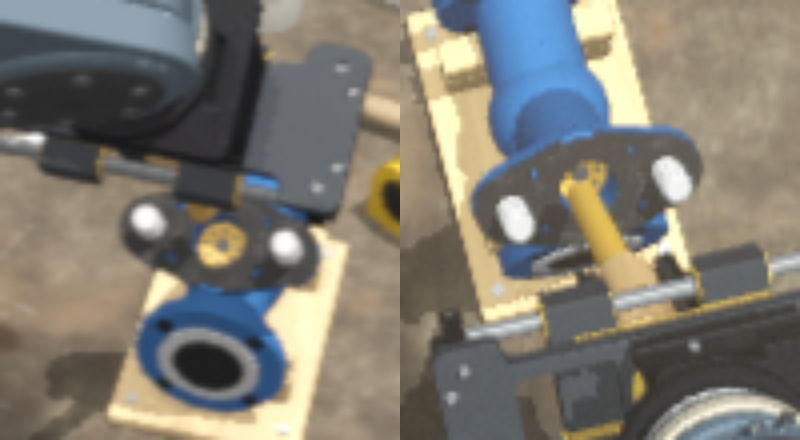

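The tool pose is off because joint 6 hit its limit. The rod foot is near the bore at (575,185) in the right panel. I'll back off along the axis and turn the tool about the drift's axis.

Run:
```python
from plan import *
G=lambda s:NC+NZ*(s+.143+.051)
Y60=R.from_rotvec(NZ*np.radians(-60)).as_matrix()@NY
Qt=ori(-NZ,Y60); o=st(); Q0=R.from_quat(o['tool_rot']).as_matrix()
plan([(o['position']+NZ*.04,Q0,2),(G(.06),Qt,8)],0)
```

```text
t 7.425 q [-0.6   0.11  1.99  0.66  0.75 -2.85] p [ 0.4744 -0.068   0.3661] F [-0.3 -0.2 -2. ] g 0.0273 50.0
0.5 -0.2 -20 0 0 0 0; 0.6 -0.1 -20 0 0 0 0; 2 -1.2 1.6 -0.2 -0.1 7.4 0; 1.9 -1.4 1.6 -0.1 -0.2 7.4 0; 1.7 -1.7 1.7 -0.2 -0.1 7.4 0; 1.4 -1.9 1.6 -0.1 -0.2 7.4 0; 1.2 -2 1.5 -0.2 -0.1 7.4 0; 0.9 -2.2 1.6 -0.1 -0.2 7.4 0; 0.7 -2.3 1.6 -0.2 -0.1 7.4 0; 0.3 -2.4 1.6 -0.1 -0.2 7.4 0
```

Emit:
send_rows:
  deltas: "0.5 -0.2 -20 0 0 0 0; 0.6 -0.1 -20 0 0 0 0; 2 -1.2 1.6 -0.2 -0.1 7.4 0; 1.9 -1.4 1.6 -0.1 -0.2 7.4 0; 1.7 -1.7 1.7 -0.2 -0.1 7.4 0; 1.4 -1.9 1.6 -0.1 -0.2 7.4 0; 1.2 -2 1.5 -0.2 -0.1 7.4 0; 0.9 -2.2 1.6 -0.1 -0.2 7.4 0; 0.7 -2.3 1.6 -0.2 -0.1 7.4 0; 0.3 -2.4 1.6 -0.1 -0.2 7.4 0"

```text
time: 8.68
position: [0.4488, -0.0857, 0.3803]
tool_rot: [0.359, 0.883, 0.185, 0.238]
ft_force: [-0.4, 0.1, -2.3]
grip_width: 0.0274
grip_force: 50.0
```

```bash
cat > chk.py <<'E'
from plan import *
F=np.stack([NX,NY,NZ],1)
def chk(Y,s):
    G=NC+NZ*(s+.143+.051); o=st(); Q=R.from_quat(o['tool_rot']).as_matrix()
    print('tool err deg',np.degrees(np.arccos(min(1,-Q[:,2]@NZ))),'tcp in neck',F.T@(o['position']-NC))
    for n in('scene','top'):
        c=cam(n); W=cloud(c).reshape(-1,3); L=(W-NC)@F
        for a,b in((.05,.09),(.09,.15)):
            q=L[(L[:,2]>a)&(L[:,2]<b)&(np.hypot(L[:,0],L[:,1])<.022)]; print(n,a,len(q),q.mean(0) if len(q) else '')
        tp=L[(L[:,2]>.024)&(L[:,2]<.034)&(abs(L[:,0])<.012)&(abs(abs(L[:,1])-.042)<.012)]
        for g in(1,-1):
            q=tp[tp[:,1]*g>0]; print('  stud',g,len(q),q.mean(0) if len(q) else '')
    plan([(G,ori(-NZ,Y),1)],0)
E
python3 - <<'E'
from chk import *
chk(R.from_rotvec(NZ*np.radians(-60)).as_matrix()@NY,.06)
E
```

```text
t 8.675 q [-0.7   0.06  2.01  0.7   0.83 -1.92] p [ 0.4488 -0.0857  0.3803] F [-0.4  0.1 -2.3] g 0.0274 50.0
tool err deg 0.0 tcp in neck [ 0.00068746 -0.0005987   0.25503452]
scene 0.05 0 
scene 0.09 0 
  stud 1 0 
  stud -1 16 [ 0.00247448 -0.04479332  0.02869787]
top 0.05 14 [0.00742446 0.00315177 0.06702255]
top 0.09 0 
  stud 1 44 [0.00086655 0.04346785 0.02833025]
  stud -1 43 [ 0.00110035 -0.04064486  0.02794993]
0.7 -0.2 0.8 0 0.2 0 0
```

Emit:
send_rows:
  deltas: "0.7 -0.2 15 0 0 0 0; 0 0 15 0 0 0 0; 0 0 15 0 0 0 0; 0 0 15 0 0 0 0; 0 0 10 0 0 0 0; 0 0 6 0 0 0 0; 0 0 6 0 0 0 0; 0 0 5 0 0 0 0; 0 0 5 0 0 0 0; 0 0 5 0 0 0 0"
  newtons: 60

```text
time: 10.02
position: [0.5024, -0.0701, 0.3007]
tool_rot: [0.357, 0.884, 0.185, 0.239]
ft_force: [-5.3, -1.0, 5.3]
grip_width: 0.0267
grip_force: 60.0
```

Run:
```python
from chk import *
chk(R.from_rotvec(NZ*np.radians(-60)).as_matrix()@NY,-.048)
```

```text
t 10.025 q [-0.57  0.27  2.04  0.89  0.59 -2.07] p [ 0.5024 -0.0701  0.3007] F [-5.3 -1.   5.3] g 0.0267 60.0
tool err deg 0.0 tcp in neck [ 0.00076627 -0.00044861  0.15781969]
scene 0.05 0 
scene 0.09 0 
  stud 1 0 
  stud -1 17 [-0.00061981 -0.04591052  0.02864195]
top 0.05 0 
top 0.09 0 
  stud 1 0 
  stud -1 46 [ 0.00130413 -0.04035198  0.02755573]
0.7 -0.4 11.4 0 0.2 0 0
```

Emit:
send_rows:
  deltas: "0 0 4 0 0 0 0; 0 0 4 0 0 0 0; 0 0 2.5 0 0 0 0; 0 0 1 0 0 0 0; 0 0 0 0 0 0 0"

```text
time: 10.75
position: [0.5086, -0.0683, 0.2915]
tool_rot: [0.357, 0.884, 0.185, 0.239]
ft_force: [-8.7, -1.5, 7.6]
grip_width: 0.0269
grip_force: 60.0
```

Emit:
send_rows:
  deltas: "0 0 1.5 0 0 0 0; 0 0 1.5 0 0 0 0; 0 0 1 0 0 0 0; 0 0 0 0 0 0 0"

```text
time: 11.25
position: [0.5094, -0.0682, 0.2913]
tool_rot: [0.356, 0.884, 0.184, 0.241]
ft_force: [-34.4, -7.0, 41.0]
grip_width: 0.0268
grip_force: 60.0
```

Emit:
send_rows:
  deltas: "0 0 -5 0 0 0 0; 0 0 -15 0 0 0 0; 0 0 -20 0 0 0 0; 0 0 -20 0 0 0 0; 0 0 -20 0 0 0 0; 0 0 -20 0 0 0 0; 0 0 -20 0 0 0 0; 0 0 -20 0 0 0 0; 0 0 0 0 0 0 0"

```text
time: 12.38
position: [0.4337, -0.0899, 0.4028]
tool_rot: [0.357, 0.884, 0.184, 0.239]
ft_force: [0.3, -1.1, -2.5]
grip_width: 0.0263
grip_force: 60.0
```

Run:
```python
from plan import *
o=st(); Q=R.from_quat(o['tool_rot']).as_matrix(); print(-Q[:,2],NZ)
plan([([.48,.18,.384],ydown(106.1),11),([.461,.243,.340],ydown(106.1),2),([.461,.243,.324],ydown(106.1),1)],0)
```

```text
t 12.375 q [-0.74  0.    2.    0.67  0.91 -1.9 ] p [ 0.4337 -0.0899  0.4028] F [ 0.3 -1.1 -2.5] g 0.0263 60.0
[-0.55479805 -0.15486135  0.81744546] [-0.55110292 -0.15906769  0.8192    ]
15.5 18.1 7.5 1.6 2.9 -5.3 0; 13.3 19.6 7.8 1.7 2.9 -5.3 0; 11.1 20.9 7.7 1.6 2.9 -5.2 0; 8.8 22.1 7.7 1.7 2.9 -5.3 0; 6.2 23 7.4 1.6 3 -5.3 0; 3.8 23.7 6.9 1.7 2.9 -5.3 0; 1.2 24.1 6.4 1.6 2.9 -5.3 0; -1.4 24.2 5.7 1.7 2.9 -5.2 0; -3.8 24.2 4.9 1.6 2.9 -5.3 0; -6.3 23.8 3.9 1.7 2.9 -5.3 0
-8.6 23.2 2.9 1.6 2.9 -5.3 0; 0.4 32.9 22 0 0 0 0; 0.3 32.9 22 0 0 0 0; 0.1 0 16 0 0 0 0
```

Emit:
send_rows:
  deltas: "15.5 18.1 7.5 1.6 2.9 -5.3 0; 13.3 19.6 7.8 1.7 2.9 -5.3 0; 11.1 20.9 7.7 1.6 2.9 -5.2 0; 8.8 22.1 7.7 1.7 2.9 -5.3 0; 6.2 23 7.4 1.6 3 -5.3 0; 3.8 23.7 6.9 1.7 2.9 -5.3 0; 1.2 24.1 6.4 1.6 2.9 -5.3 0; -1.4 24.2 5.7 1.7 2.9 -5.2 0; -3.8 24.2 4.9 1.6 2.9 -5.3 0; -6.3 23.8 3.9 1.7 2.9 -5.3 0"

```text
time: 13.62
position: [0.4756, 0.1576, 0.3838]
tool_rot: [-0.096, 0.995, 0.019, 0.021]
ft_force: [-0.0, -0.6, -2.3]
grip_width: 0.0269
grip_force: 60.0
```

Emit:
send_rows:
  deltas: "-8.6 23.2 2.9 1.6 2.9 -5.3 0; 0.4 32.9 22 0 0 0 0; 0.3 32.9 22 0 0 0 0; 0 0 6 0 0 0 0; 0 0 0 0 0 0 0"

```text
time: 14.25
position: [0.4604, 0.2438, 0.3325]
tool_rot: [-0.141, 0.99, 0.001, -0.002]
ft_force: [0.2, 0.3, -2.0]
grip_width: 0.0267
grip_force: 60.0
```

Run:
```python
from plan import *
st()
for n in('scene','top'):
    c=cam(n); W=cloud(c).reshape(-1,3)
    w=W[np.hypot(W[:,0]-.461,W[:,1]-.24)<.03]
    for a,b in((.12,.15),(.15,.2),(.2,.24)):
        s=w[(w[:,2]>a)&(w[:,2]<b)&(np.hypot(w[:,0]-.461,w[:,1]-.243)<.025)]; print(n,a,len(s),s.mean(0) if len(s) else '',s.min(0) if len(s) else '')
    if n=='scene': u,v=map(int,proj(c,[.461,.243,.18])); save(c,'back.png',(u-60,v-70,u+60,v+50),4)
plan([([.461,.243,.324],ydown(106.1),1)],0)
```

```text
t 14.25 q [ 0.27  0.34  1.64  0.    1.16 -1.58] p [0.4604 0.2438 0.3325] F [ 0.2  0.3 -2. ] g 0.0267 60.0
scene 0.12 15 [0.45566584 0.23860746 0.14508281] [0.45236809 0.23403705 0.14203405]
scene 0.15 99 [0.45672167 0.23856795 0.17455473] [0.45141165 0.23359399 0.15002802]
scene 0.2 87 [0.45693403 0.23878667 0.22008148] [0.45142899 0.2340537  0.20060113]
top 0.12 5 [0.45633158 0.23874434 0.1461187 ] [0.45381517 0.23718491 0.14077699]
top 0.15 9 [0.45411725 0.24112902 0.16003302] [0.45272439 0.23724215 0.15117235]
top 0.2 0  
0.3 -0.2 9.9 0.1 0 0 0
```

View pics/back.png

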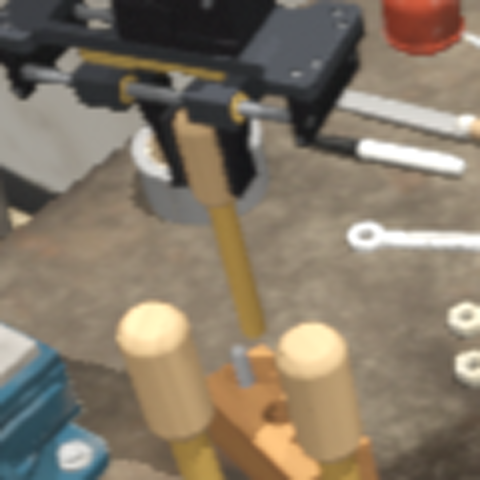

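The rod hangs straight; in the picture its foot is at about (253,330) and the hole at (275,410), so it only needs to go down with a 1 mm correction.

Emit:
send_rows:
  deltas: "1.2 -0.7 20 0 0 0 0; 0 0 20 0 0 0 0; 0 0 20 0 0 0 0; 0 0 15 0 0 0 0; 0 0 15 0 0 0 0; 0 0 15 0 0 0 0; 0 0 8 0 0 0 0; 0 0 5 0 0 0 0; 0 0 0 0 0 0 0"

```text
time: 15.48
position: [0.4594, 0.2429, 0.2156]
tool_rot: [-0.141, 0.99, 0.001, -0.001]
ft_force: [0.3, -0.6, -2.2]
grip_width: 0.027
grip_force: 60.0
```

Emit:
send_rows:
  deltas: "0 0 2 0 0 0 0; 0 0 2 0 0 0 0; 0 0 1.5 0 0 0 0; 0 0 0 0 0 0 0"

```text
time: 15.98
position: [0.4593, 0.2428, 0.2102]
tool_rot: [-0.141, 0.99, 0.001, -0.001]
ft_force: [-0.4, -0.1, -2.3]
grip_width: 0.027
grip_force: 60.0
```

Emit:
send_rows:
  deltas: "0 0 1 0 0 0 0; 0 0 0 0 0 0 0.4; 0 0 0 0 0 0 0.6; 0 0 0 0 0 0 0.8; 0 0 0 0 0 0 1; 0 0 0 0 0 0 1; 0 0 0 0 0 0 1; 0 0 0 0 0 0 1"

```text
time: 16.98
position: [0.4593, 0.2428, 0.2093]
tool_rot: [-0.141, 0.99, 0.001, -0.001]
ft_force: [-0.6, 1.1, -0.8]
grip_width: 0.0836
grip_force: 0.0
```

Emit:
send_rows:
  deltas: "0 0 0 0 0 0 1; 0 0 -15 0 0 0 1; 0 0 -25 0 0 0 1; 0 0 -35 0 0 0 1; 0 0 -35 0 0 0 1; 0 0 -35 0 0 0 1; 0 -40 0 0 0 0 1; 0 -60 0 0 0 0 1; 0 -60 0 0 0 0 1"

```text
time: 18.1
position: [0.5044, 0.0876, 0.3554]
tool_rot: [-0.141, 0.99, 0.001, 0.001]
ft_force: [0.1, -0.3, -0.5]
grip_width: 0.0869
grip_force: 0.0
```

```bash
cat > cov.py <<'E'
from plan import *
def one(n,verb=0):
    c=cam(n); W=cloud(c).reshape(-1,3); k=c['image'].reshape(-1,3).astype(int)
    w=W[(np.hypot(W[:,0]-.461,W[:,1]-.243)<.03)&(W[:,2]>.12)&(W[:,2]<.2)]
    if len(w): t=w[w[:,2]>.182]; print(n,'drift top',t.mean(0),'max',w[:,2].max(),'low',w[w[:,2]<.15].mean(0))
    m=np.all((W>[.42,-.31,.004])&(W<[.54,-.16,.06]),1); p=W[m]; kk=k[m]
    f=p[(kk[:,2]-kk[:,0]>40)&(p[:,2]>.005)&(p[:,2]<.015)]
    t=p[p[:,2]>.041]; pc=t.mean(0)
    # distance-from-plug weighting: far points give long axis
    d=f[:,:2]-pc[:2]; far=np.hypot(*d.T)>.042; a=np.arctan2(d[far,1],d[far,0]); az=np.degrees(np.angle(np.exp(2j*a).mean())/2)
    u=np.array([np.cos(np.radians(az)),np.sin(np.radians(az))]); s=d@u; q=d@[-u[1],u[0]]
    print(n,'plug',pc,'n',len(t),'az long',az,'pca',np.degrees(np.arctan2(*np.linalg.svd(d-d.mean(0),full_matrices=False)[2][0][::-1])),'ext',s.min(),s.max(),q.min(),q.max())
    return c
for n in('scene','top'): c=one(n)
E
python3 cov.py; python3 -c "
from plan import *
st()"
```

```text
scene drift top [0.45687621 0.2387112  0.18810688] max 0.19293215229931066 low [0.45316527 0.23505121 0.13894713]
scene plug [ 0.47627015 -0.23545294  0.04493013] n 118 az long 57.84836703696005 pca -119.09312100602965 ext -0.06100473129384401 0.06318006122533738 -0.0322235994131537 0.031838836967611535
top plug [ 0.47762337 -0.23325603  0.0448109 ] n 126 az long 58.58633502337025 pca -121.60234775356524 ext -0.06169196522685788 0.06128476749435092 -0.032047387207233366 0.031693996269823665
t 18.2 q [-0.05  0.3   1.63 -0.    1.21 -1.9 ] p [0.5061 0.0839 0.3552] F [ 0.  -0.2 -0.2] g 0.0871 0.0
```

Run:
```python
from plan import *
plan([([.477,-.2344,.33],ydown(-31.7),15),([.477,-.2344,.15],ydown(-31.7),5)],1)
```

```text
7.6 -19.9 1.7 0 0 9.2 1; 4.4 -20.8 1.7 0 0 9.1 1; 1 -21.3 1.7 0 0 9.2 1; -2.4 -21.2 1.6 0 0 9.2 1; -5.8 -20.5 1.7 0 0 9.1 1; -8.9 -19.4 1.7 0 0 9.2 1; -11.9 -17.6 1.7 0.1 0 9.2 1; -14.6 -15.6 1.7 0 0 9.1 1; -16.8 -13 1.7 0 0 9.2 1; -18.7 -10.2 1.7 0 0.1 9.2 1
-20.1 -7 1.7 0 0 9.1 1; -21 -3.8 1.7 0 0 9.2 1; -21.3 -0.4 1.7 0 0 9.2 1; -21.1 3.1 1.6 0 0 9.1 1; -20.3 6.3 1.7 0 0 9.2 1; 0 0 36 0 0 0 1; 0 0 36 0 0 0 1; 0 0 36 0 0 0 1; 0 0 36 0 0 0 1; 0 0 36 0 0 0 1
```

Emit:
send_rows:
  deltas: "7.6 -19.9 1.7 0 0 9.2 1; 4.4 -20.8 1.7 0 0 9.1 1; 1 -21.3 1.7 0 0 9.2 1; -2.4 -21.2 1.6 0 0 9.2 1; -5.8 -20.5 1.7 0 0 9.1 1; -8.9 -19.4 1.7 0 0 9.2 1; -11.9 -17.6 1.7 0 0 9.2 1; -14.6 -15.6 1.7 0 0 9.1 1; -16.8 -13 1.7 0 0 9.2 1; -18.7 -10.2 1.7 0 0 9.2 1"

```text
time: 19.45
position: [0.4859, -0.1232, 0.3374]
tool_rot: [0.614, 0.789, 0.001, -0.001]
ft_force: [0.5, 0.3, 0.1]
grip_width: 0.0868
grip_force: 0.0
```

Emit:
send_rows:
  deltas: "-20.1 -7 1.7 0 0 9.1 1; -21 -3.8 1.7 0 0 9.2 1; -21.3 -0.4 1.7 0 0 9.2 1; -21.1 3.1 1.6 0 0 9.1 1; -20.3 6.3 1.7 0 0 9.2 1; 0 0 36 0 0 0 1; 0 0 36 0 0 0 1; 0 0 36 0 0 0 1; 0 0 36 0 0 0 1; 0 0 0 0 0 0 1"

```text
time: 20.7
position: [0.4758, -0.2277, 0.1825]
tool_rot: [0.872, 0.49, -0.001, -0.004]
ft_force: [0.2, -1.0, 0.0]
grip_width: 0.0868
grip_force: 0.0
```

Run:
```python
from plan import *
st()
plan([([.477,-.2344,.087],ydown(-31.7),4)],1)
```

```text
t 20.7 q [-0.66  0.56  1.77  0.    0.82 -0.11] p [ 0.4758 -0.2277  0.1825] F [ 0.2 -1.   0. ] g 0.0868 0.0
-1.3 1.3 23.9 -0.1 0 0.1 1; -1.3 1.3 23.8 -0.1 -0.1 0.1 1; -1.3 1.2 23.9 -0.1 0 0.1 1; -1.3 1.3 23.9 -0.2 0 0.1 1
```

Emit:
send_rows:
  deltas: "-1.3 1.3 23.9 -0.1 0 0.1 1; -1.3 1.3 23.8 -0.1 0 0.1 1; -1.3 1.2 20 -0.1 0 0.1 1; -1.3 1.3 10 -0.1 0 0.1 1; 0 0 0 0 0 0 1; 0 0 0 0 0 0 1"

```text
time: 21.45
position: [0.479, -0.2365, 0.1074]
tool_rot: [0.874, 0.487, 0.002, 0.003]
ft_force: [0.9, -0.2, -0.3]
grip_width: 0.0874
grip_force: 0.0
```

Run:
```python
from plan import *
o=st(); print(o['tool_rot'])
plan([([.477,-.2344,.087],ydown(-31.7),2)],1)
```

```text
t 21.45 q [-0.67  0.7   1.8   0.    0.64 -0.12] p [ 0.479  -0.2365  0.1074] F [ 0.9 -0.2 -0.3] g 0.0874 0.0
[0.87350329 0.48680713 0.00197235 0.00263302]
0.4 -1.5 10.2 0.2 0 0 1; 0.3 -1.5 10.2 0.2 -0.1 0 1
```

Emit:
send_rows:
  deltas: "0 0 10 0 0 0 1; 0 0 0 0 0 0 1; 0 0 0 0 0 0 1"

```text
time: 21.82
position: [0.4784, -0.2362, 0.0962]
tool_rot: [0.874, 0.487, 0.002, 0.002]
ft_force: [-1.1, -1.8, 0.6]
grip_width: 0.0874
grip_force: 0.0
```

Run:
```python
from plan import *
o=st(); print(o['tool_rot'])
plan([([.477,-.2344,.087],ydown(-31.7),1)],1)
cam('top'); st()
```

```text
t 21.825 q [-0.67  0.72  1.81  0.    0.61 -0.12] p [ 0.4784 -0.2362  0.0962] F [-1.1 -1.8  0.6] g 0.0874 0.0
[0.87353461 0.48675715 0.00150577 0.00157739]
0.8 -2.2 9.1 0.2 -0.1 0 1
t 21.875 q [-0.67  0.72  1.81  0.    0.61 -0.12] p [ 0.4785 -0.2362  0.0962] F [ 0.3 -0.3 -0.7] g 0.087 0.0
```

Emit:
send_rows:
  deltas: "0.8 -2.2 9.1 0.2 -0.1 0 1; 0 0 0 0 0 0 1; 0 0 0 0 0 0 0.3; 0 0 0 0 0 0 0.3; 0 0 0 0 0 0 0.3; 0 0 0 0 0 0 0.2; 0 0 0 0 0 0 0; 0 0 0 0 0 0 0; 0 0 0 0 0 0 0; 0 0 0 0 0 0 0"
  newtons: 40

```text
time: 23.12
position: [0.477, -0.2344, 0.0872]
tool_rot: [0.874, 0.487, -0.0, 0.001]
ft_force: [0.4, -0.1, -0.2]
grip_width: 0.0307
grip_force: 40.0
```

Run:
```python
from plan import *
o=st(); print(o['tool_rot'])
```

```text
t 23.125 q [-0.67  0.73  1.81 -0.    0.6  -0.11] p [ 0.477  -0.2344  0.0872] F [ 0.4 -0.1 -0.2] g 0.0307 40.0
[ 8.73533184e-01  4.86764207e-01 -5.92073362e-05  6.16968369e-04]
```

Emit:
send_rows:
  deltas: "0 0 0 0 0 0 0; 0 0 0 0 0 0 0; 0 0 0 0 0 0 0"

```text
time: 23.5
position: [0.477, -0.2344, 0.0872]
tool_rot: [0.874, 0.487, -0.0, 0.001]
ft_force: [-0.4, -0.6, 0.3]
grip_width: 0.0312
grip_force: 40.0
```

Run:
```python
from plan import *
ims=[]; st()
for n in('scene','top'):
    c=cam(n); u,v=map(int,proj(c,[.477,-.234,.03])); im=c['image'][v-50:v+50,u-50:u+50,::-1]; ims.append(cv2.resize(im,None,fx=4,fy=4,interpolation=cv2.INTER_CUBIC))
    W=cloud(c).reshape(-1,3); k=c['image'].reshape(-1,3).astype(int)
    m=np.all((W>[.42,-.31,.005])&(W<[.54,-.16,.015]),1)&(k[:,2]-k[:,0]>40); d=W[m][:,:2]-[.477,-.2344]
    far=np.hypot(*d.T)>.042; a=np.arctan2(d[far,1],d[far,0]); print(n,len(d),far.sum(),np.degrees(np.angle(np.exp(2j*a).mean())/2))
    for h in (d[far][d[far]@[.52,.85]>0],d[far][d[far]@[.52,.85]<0]): print('   ear',h.mean(0) if len(h) else '', len(h))
cv2.imwrite('pics/cg.png',np.hstack(ims))
```

```text
t 23.5 q [-0.67  0.73  1.81 -0.    0.6  -0.11] p [ 0.477  -0.2344  0.0872] F [-0.4 -0.6  0.3] g 0.0312 40.0
scene 418 126 57.74266211926706
   ear  0
   ear [-0.02692801 -0.04281473] 126
top 0 0 nan
   ear  0
   ear  0<stdin>:7: RuntimeWarning: Mean of empty slice.
  ret = ret.dtype.type(ret / rcount)
```

View pics/cg.png

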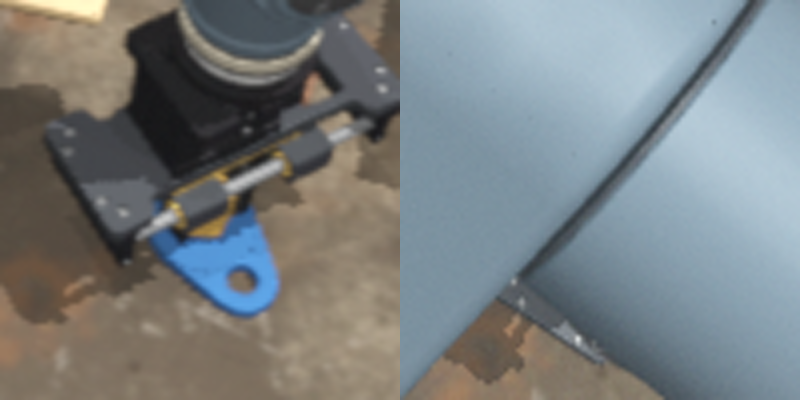

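The picture shows the fingers on the brass hexagon, with the near ear and its hole at (242,275) square to the fingers. I'll lift, then check how the cover sits in the hand.

Emit:
send_rows:
  deltas: "0 0 -10 0 0 0 0; 0 0 -20 0 0 0 0; 0 0 -30 0 0 0 0; 0 0 -40 0 0 0 0; 0 0 -50 0 0 0 0; 0 0 -40 0 0 0 0; 0 0 0 0 0 0 0; 0 0 0 0 0 0 0"
  newtons: 60

```text
time: 24.6
position: [0.4759, -0.2334, 0.276]
tool_rot: [0.874, 0.487, -0.001, -0.001]
ft_force: [-0.1, 1.4, -4.2]
grip_width: 0.0304
grip_force: 60.0
```

```bash
cat > hand.py <<'E'
from plan import *
def hand(save_as=None):
    """cover plane & ears in tool frame"""
    o=st(); T=R.from_quat(o['tool_rot']).as_matrix(); ims=[]
    for n in('scene','top'):
        c=cam(n); W=cloud(c).reshape(-1,3); k=c['image'].reshape(-1,3).astype(int)
        L=(W-o['position'])@T
        m=(k[:,2]-k[:,0]>50)&(k[:,2]>90)&np.all(np.abs(L-[0,0,.078])<[.075,.05,.03],1); p=L[m]
        print(n,len(p))
        if len(p)>60:
            pl=p[np.abs(p[:,2]-np.median(p[:,2]))<.006]
            for _ in range(4):
                A=np.c_[pl[:,:2],np.ones(len(pl))]; co=np.linalg.lstsq(A,pl[:,2],rcond=None)[0]
                res=p[:,2]-np.c_[p[:,:2],np.ones(len(p))]@co; pl=p[np.abs(res)<.0025]
            print('  plane n',len(pl),'slopes deg x,y',np.degrees(co[:2]),'z0',co[2],'x',pl[:,0].min(),pl[:,0].max(),'y',pl[:,1].min(),pl[:,1].max())
            for g in(1,-1):
                e=pl[(g*pl[:,0]>.044)]
                if len(e)>5: print('  ear',g,len(e),e.mean(0),'yrange',e[:,1].min(),e[:,1].max(),'mid far',pl[g*pl[:,0]>.057].mean(0) if (g*pl[:,0]>.057).any() else '')
        u,v=map(int,proj(c,o['position']+T@[0,0,.06])); v=min(max(v,60),360); im=c['image'][v-60:v+60,max(u-60,0):u+60,::-1]; ims.append(cv2.resize(im,(400,400),interpolation=cv2.INTER_CUBIC))
    if save_as: cv2.imwrite('pics/'+save_as,np.hstack(ims))
E
python3 -c "
from hand import *
hand('hand.png')
Q=ori(-NZ,NX)
print(NX)
"
```

```text
t 24.6 q [-0.67  0.42  1.69 -0.    1.03 -0.11] p [ 0.4759 -0.2334  0.276 ] F [-0.1  1.4 -4.2] g 0.0304 60.0
scene 585
  plane n 515 slopes deg x,y [-0.65157149 -0.1441376 ] z0 0.07607129588216718 x -0.06322994168870781 0.01652304481462316 y -0.03148085087881213 0.03038816530949792
  ear -1 114 [-0.05316426 -0.00011755  0.0766542 ] yrange -0.01953244525410629 0.020914326240892678 mid far [-0.05939627 -0.00046308  0.07698188]
top 147
  plane n 127 slopes deg x,y [-1.98369683  0.71431308] z0 0.0793424209536438 x 0.03691643658790597 0.062354342778474466 y -0.02080692882915759 0.0219381156461421
  ear 1 96 [ 0.05309609 -0.00082075  0.07748654] yrange -0.020055361646332367 0.019361451087688407 mid far [ 0.05938836 -0.00015684  0.07753112]
[0.78707028 0.22717616 0.5736    ]
```

View pics/hand.png

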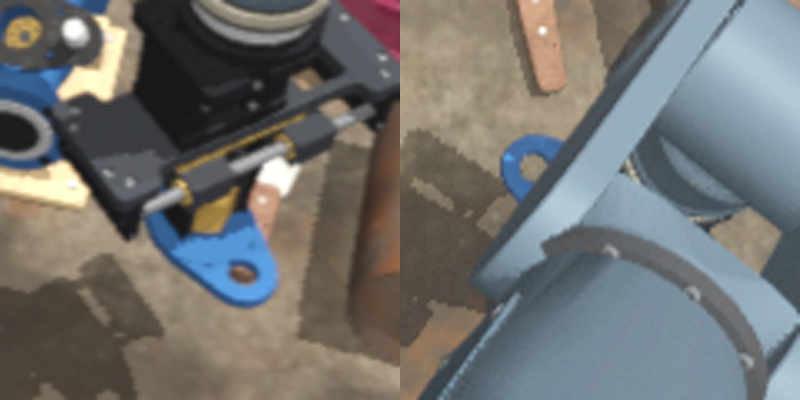

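The cover hangs square and centred in the hand: flange top 77 mm ahead of the TCP, ears at -63 and +62 mm. Next I'll move above the studs.

Run:
```python
from plan import *
Q=ori(-NZ,NX)
o=st()
plan([(o['position']+[0,0.,.05],ydown(-31.7),2),(NC+NZ*.187,Q,12),(NC+NZ*.137,Q,3)],0)
```

```text
t 24.7 q [-0.67  0.42  1.69 -0.    1.03 -0.11] p [ 0.4758 -0.2333  0.2751] F [ 0.8 -0.1 -4.9] g 0.0302 60.0
0 -0.1 -25 -0.1 0 0 0; 0 0 -25 -0.1 0 0 0; 11.7 -6.3 0.1 -2.7 1.2 -3.9 0; 12.1 -5.5 0 -2.8 1.2 -3.8 0; 12.4 -4.6 0.1 -2.7 1.2 -3.9 0; 12.7 -3.8 0.1 -2.8 1.3 -3.8 0; 12.9 -3 0.2 -2.7 1.2 -3.9 0; 13.1 -2.1 0.4 -2.8 1.2 -3.9 0; 13.2 -1.2 0.6 -2.7 1.2 -3.8 0; 13.3 -0.4 0.9 -2.8 1.2 -3.9 0
13.2 0.5 1.1 -2.7 1.2 -3.8 0; 13.1 1.2 1.4 -2.8 1.3 -3.9 0; 13 2.1 1.8 -2.7 1.2 -3.8 0; 12.7 2.9 2.2 -2.7 1.2 -3.9 0; 0 0 16.7 0 0 0 0; 0 0 16.6 0 0 0 0; 0.1 0 16.7 0 0 0 0
```

Emit:
send_rows:
  deltas: "0 -0.1 -25 -0.1 0 0 0; 0 0 -25 -0.1 0 0 0; 11.7 -6.3 0 -2.7 1.2 -3.9 0; 12.1 -5.5 0 -2.8 1.2 -3.8 0; 12.4 -4.6 0 -2.7 1.2 -3.9 0; 12.7 -3.8 0 -2.8 1.3 -3.8 0; 12.9 -3 0.2 -2.7 1.2 -3.9 0; 13.1 -2.1 0.4 -2.8 1.2 -3.9 0; 13.2 -1.2 0.6 -2.7 1.2 -3.8 0; 13.3 -0.4 0.9 -2.8 1.2 -3.9 0"

```text
time: 25.95
position: [0.4822, -0.127, 0.3244]
tool_rot: [0.693, 0.691, 0.164, 0.124]
ft_force: [0.1, 0.5, -3.8]
grip_width: 0.03
grip_force: 60.0
```

Emit:
send_rows:
  deltas: "13.2 0.5 1.1 -2.7 1.2 -3.8 0; 13.1 1.2 1.4 -2.8 1.3 -3.9 0; 13 2.1 1.8 -2.7 1.2 -3.8 0; 12.7 2.9 2.2 -2.7 1.2 -3.9 0; 0 0 16 0 0 0 0; 0 0 16 0 0 0 0; 0 0 0 0 0 0 0; 0 0 0 0 0 0 0"

```text
time: 26.95
position: [0.5043, -0.0703, 0.2992]
tool_rot: [0.573, 0.762, 0.24, 0.182]
ft_force: [-0.4, -0.1, -3.4]
grip_width: 0.0306
grip_force: 60.0
```

Run:
```python
from plan import *
from hand import hand
hand('hov.png')
F=np.stack([NX,NY,NZ],1); o=st(); T=R.from_quat(o['tool_rot']).as_matrix(); print('tcp in neck',F.T@(o['position']-NC),'tilt',np.degrees(np.arccos(-T[:,2]@NZ)))
plan([(NC+NZ*.137,ori(-NZ,NX),1)],0)
for n in('scene','top'):
    c=cam(n); L=(cloud(c).reshape(-1,3)-NC)@F; k=c['image'].reshape(-1,3).astype(int)
    tp=(L[:,2]>.024)&(L[:,2]<.034)&(abs(L[:,0])<.014)&(abs(abs(L[:,1])-.042)<.014)
    for g in(1,-1):
        q=L[tp&(L[:,1]*g>0)]; print(n,'  stud',g,len(q),q.mean(0) if len(q) else '')
    b=L[(k[:,2]-k[:,0]>50)&(L[:,2]>.035)&(L[:,2]<.08)&(abs(L[:,0])<.06)&(abs(L[:,1])<.08)]
    if len(b): print('  cover',len(b),b.min(0),b.max(0),b.mean(0))
```

```text
t 26.95 q [-0.57  0.28  2.03  0.89  0.59 -1.55] p [ 0.5043 -0.0703  0.2992] F [-0.4 -0.1 -3.4] g 0.0306 60.0
scene 266
  plane n 221 slopes deg x,y [-0.32892815 -0.7913808 ] z0 0.07716597002016455 x -0.06285960543425634 -0.011952833412347772 y -0.022778785804662353 0.026790048299006896
  ear -1 85 [-0.05297476 -0.00012696  0.07746466] yrange -0.01983491405656754 0.021448424302824592 mid far [-0.05952861  0.00066701  0.07735076]
top 276
  plane n 229 slopes deg x,y [-0.10485758  0.51099521] z0 0.07779801684809762 x -0.061021231063318575 0.06136853121579773 y -0.021101667982590725 0.02656318267590416
  ear 1 100 [0.05239094 0.00326089 0.07775261] yrange -0.016707205236728112 0.02228472992243852 mid far [0.05887148 0.00402801 0.07774719]
  ear -1 33 [-0.05712702  0.00409434  0.0779806 ] yrange -0.009585048157030202 0.016363480739819674 mid far [-0.05883441  0.00193955  0.07792422]
t 27.05 q [-0.57  0.27  2.03  0.89  0.59 -1.55] p [ 0.5042 -0.0704  0.2999] F [ 0.2  0.8 -2.9] g 0.0305 60.0
tcp in neck [ 0.00173019 -0.00128711  0.15619453] tilt nan
1.4 -1.8 19.2 0.1 0.2 0.1 0
scene   stud 1 0 
scene   stud -1 8 [ 0.00450884 -0.04217905  0.02885278]
  cover 201 [-0.02089981 -0.0643529   0.06946996] [ 0.0303642  -0.01349882  0.0799662 ] [ 0.00434459 -0.04271734  0.07813   ]
top   stud 1 7 [0.00570259 0.04630714 0.028015  ]
top   stud -1 0 
  cover 232 [-0.01981261 -0.06283331  0.07070983] [0.02874709 0.0594152  0.07996751] [0.00572996 0.02911499 0.07742045]<stdin>:4: RuntimeWarning: invalid value encountered in arccos
```

View pics/hov.png

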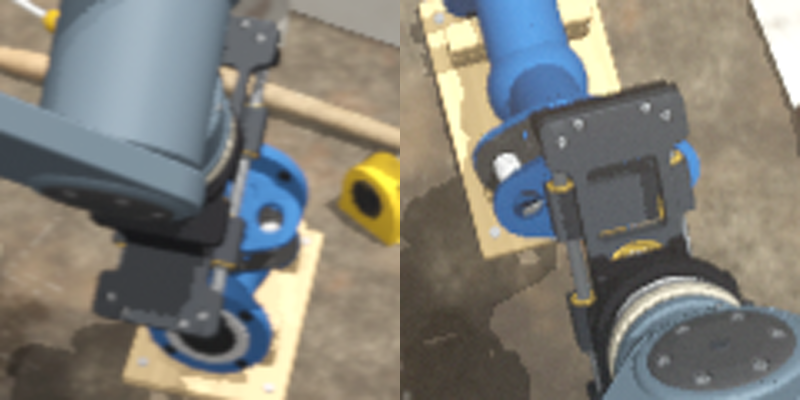

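The holes sit roughly over the studs: the left ear's hole at (527,205) is just below the stud at (508,168) in the top view. Same-camera comparison asks for about 2.5 mm down-slope and +1.4 mm along the stud line. I'll go closer, then feel.

Emit:
send_rows:
  deltas: "1.4 -2.5 10 0.1 0.2 0.1 0; 0 0 10 0 0 0 0; 0 0 10 0 0 0 0; 0 0 4 0 0 0 0; 0 0 0 0 0 0 0; 0 0 0 0 0 0 0; 0 0 0 0 0 0 0"

```text
time: 28.02
position: [0.5206, -0.0641, 0.2709]
tool_rot: [0.573, 0.762, 0.24, 0.181]
ft_force: [0.9, -0.4, -3.5]
grip_width: 0.0303
grip_force: 60.0
```

```bash
cat > near.py <<'E'
from plan import *
from hand import hand
F=np.stack([NX,NY,NZ],1)
def pos():
    o=robot.get_obs(); T=R.from_quat(o['tool_rot']).as_matrix(); 
    print('t',o['time'],'tcp in neck mm',np.round(1000*F.T@(o['position']-NC)-[0,0,87],2),'rot err deg',np.round(np.degrees(R.from_matrix(ori(-NZ,NX).T@T).as_rotvec()),2),'F neck',np.round(F.T@o['ft_force'],1),'M',np.round(F.T@o['moment'],2),'g',o['grip_width'])
E
python3 - <<'E'
from near import *
hand(); pos()
E
```

```text
t 28.025 q [-0.53  0.35  2.03  0.98  0.52 -1.63] p [ 0.5206 -0.0641  0.2709] F [ 0.9 -0.4 -3.5] g 0.0303 60.0
scene 243
  plane n 188 slopes deg x,y [-0.29956433  0.1070398 ] z0 0.07709606753340245 x -0.06214669345042478 -0.012788836740199486 y -0.022264507968223775 0.028246173336928977
  ear -1 71 [-0.05306735  0.00162746  0.07722816] yrange -0.019498596467289783 0.02111802380152683 mid far [-5.91172894e-02  4.09324596e-05  7.73513905e-02]
top 270
  plane n 214 slopes deg x,y [ 0.05130391 -1.1291091 ] z0 0.0781222787196911 x -0.060784380427160084 0.06089725907331381 y -0.027548019410329645 0.026670994962813842
  ear 1 92 [0.05224252 0.00178469 0.0782364 ] yrange -0.018946447211956978 0.022189580690645538 mid far [0.05888248 0.0015321  0.07867135]
  ear -1 33 [-0.05622031  0.00578154  0.07800393] yrange -0.007058893075495069 0.018499154818005473 mid far [-0.058591    0.00164288  0.07827245]
t 28.125 tcp in neck mm [-0.57  0.2  35.4 ] rot err deg [-0.05 -0.01 -0.03] F neck [-1.9 -0.2 -3.2] M [-0.02  0.8   0.05] g 0.03029086763229643
```

Emit:
send_rows:
  deltas: "0 -0.4 4 0 0 0 0; 0 0 2 0 0 0 0; 0 0 2 0 0 0 0; 0 0 2 0 0 0 0; 0 0 0 0 0 0 0; 0 0 0 0 0 0 0"

```text
time: 28.88
position: [0.5258, -0.0625, 0.2622]
tool_rot: [0.573, 0.762, 0.24, 0.181]
ft_force: [-0.4, 1.4, -3.3]
grip_width: 0.0306
grip_force: 60.0
```

```bash
python3 -c "
from near import *
pos()"
```

```text
t 28.875 tcp in neck mm [-1.11  0.26 25.17] rot err deg [-0.02  0.01 -0.02] F neck [-1.9  1.4 -2.7] M [-0.02  0.77  0.04] g 0.030565649802212262
```

Emit:
send_rows:
  deltas: "0 0 2.5 0 0 0 0; 0 0 2.5 0 0 0 0; 0 0 2.5 0 0 0 0; 0 0 0 0 0 0 0; 0 0 0 0 0 0 0"

```text
time: 29.5
position: [0.53, -0.0613, 0.2561]
tool_rot: [0.573, 0.762, 0.24, 0.181]
ft_force: [0.5, -0.5, -3.7]
grip_width: 0.0308
grip_force: 60.0
```

```bash
python3 -c "
from near import *
pos()"
```

```text
t 29.5 tcp in neck mm [-1.13  0.3  17.63] rot err deg [-0.02  0.02 -0.02] F neck [-1.9 -0.6 -3.2] M [-0.07  0.87  0.01] g 0.030771115970094052
```

Emit:
send_rows:
  deltas: "0 0 2.5 0 0 0 0; 0 0 2.5 0 0 0 0; 0 0 2.5 0 0 0 0; 0 0 2.5 0 0 0 0; 0 0 2.5 0 0 0 0; 0 0 0 0 0 0 0; 0 0 0 0 0 0 0"

```text
time: 30.38
position: [0.5369, -0.0593, 0.2458]
tool_rot: [0.573, 0.762, 0.24, 0.181]
ft_force: [0.2, 0.3, -4.1]
grip_width: 0.0306
grip_force: 60.0
```

```bash
python3 -c "
from near import *
pos()"
```

```text
t 30.375 tcp in neck mm [-1.12  0.29  5.15] rot err deg [-0.02  0.01 -0.02] F neck [-2.2  0.3 -3.5] M [-0.03  0.76  0.07] g 0.030634055528345614
```

Emit:
send_rows:
  deltas: "0 0 1.5 0 0 0 0; 0 0 1.5 0 0 0 0; 0 0 1 0 0 0 0; 0 0 1 0 0 0 0; 0 0 0.7 0 0 0 0; 0 0 0 0 0 0 0; 0 0 0 0 0 0 0"

```text
time: 31.25
position: [0.5393, -0.0586, 0.2421]
tool_rot: [0.573, 0.762, 0.24, 0.181]
ft_force: [-9.1, -1.8, 6.5]
grip_width: 0.0304
grip_force: 60.0
```

```bash
python3 -c "
from near import *
pos()"
```

```text
t 31.25 tcp in neck mm [-1.14  0.34  0.61] rot err deg [-0.06 -0.05 -0.04] F neck [-3.9  0.8 10.7] M [0.01 0.97 0.02] g 0.030364477462027264
```

Contact along the face normal at the expected height. I'll press a little more firmly, hold, and check.

Emit:
send_rows:
  deltas: "0 0 0.7 0 0 0 0; 0 0 0.7 0 0 0 0; 0 0 0 0 0 0 0; 0 0 0 0 0 0 0; 0 0 0 0 0 0 0"

```text
time: 31.88
position: [0.5393, -0.0585, 0.242]
tool_rot: [0.573, 0.762, 0.24, 0.182]
ft_force: [-17.9, -4.7, 18.5]
grip_width: 0.0304
grip_force: 60.0
```

Run:
```python
from near import *
pos(); hand('seat.png')
```

```text
t 31.875 tcp in neck mm [-1.19  0.43  0.54] rot err deg [-0.11 -0.12 -0.06] F neck [-4.6  0.4 25.7] M [0.03 1.26 0.  ] g 0.030443321431876242
t 31.875 q [-0.5   0.43  2.02  1.1   0.47 -1.73] p [ 0.5393 -0.0585  0.242 ] F [-17.9  -4.7  18.5] g 0.0304 60.0
scene 222
  plane n 182 slopes deg x,y [-1.16243794 -0.89020096] z0 0.07631832716927973 x -0.06299897523934536 -0.014070122341578707 y -0.023586799864441527 0.02632518099289757
  ear -1 76 [-0.05330581  0.00037005  0.07746128] yrange -0.01879678401457968 0.020701138969854774 mid far [-0.05972145 -0.00014822  0.07718826]
top 244
  plane n 182 slopes deg x,y [-0.1860594   1.40728978] z0 0.07786709321955843 x -0.061003035306289394 0.06091897479516274 y -0.02427672308591237 0.02726713791130446
  ear 1 75 [0.05259874 0.00319327 0.07770684] yrange -0.01885606049920605 0.021791093184882655 mid far [0.05866087 0.00252298 0.07785288]
  ear -1 41 [-0.05581681  0.00446061  0.07816334] yrange -0.012045570085775597 0.018525154815329688 mid far [-0.05910536  0.00179775  0.07813319]
```

View pics/seat.png

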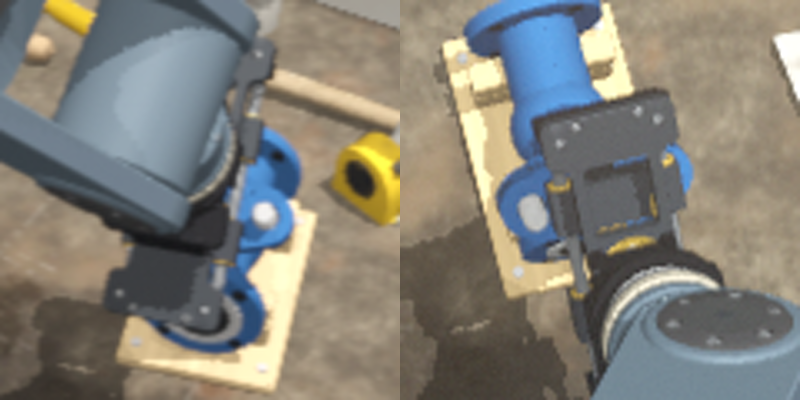

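Both studs stick through the ears, at (265,215) on the left and (530,215) on the right, so the cover is flat on the gasket. Now I'll release.

Emit:
send_rows:
  deltas: "0 0 -0.7 0 0 0 0; 0 0 0 0 0 0 0; 0 0 0 0 0 0 0.4; 0 0 0 0 0 0 0.6; 0 0 0 0 0 0 0.9; 0 0 0 0 0 0 1; 0 0 0 0 0 0 1; 0 0 0 0 0 0 1; 0 0 0 0 0 0 1"

```text
time: 33.1
position: [0.5404, -0.0583, 0.2406]
tool_rot: [0.573, 0.762, 0.24, 0.181]
ft_force: [-0.2, -0.3, 0.3]
grip_width: 0.0839
grip_force: 0.0
```

Emit:
send_rows:
  deltas: "0 0 -10 0 0 0 1; 0 0 -25 0 0 0 1; 0 0 -40 0 0 0 1; 0 0 -40 0 0 0 1; 0 0 -40 0 0 0 1; 0 -30 0 0 0 0 1; 0 -30 0 0 0 0 1; 0 0 0 0 0 0 1; 0 0 0 0 0 0 1"

```text
time: 34.22
position: [0.4083, -0.0972, 0.3339]
tool_rot: [0.573, 0.762, 0.24, 0.182]
ft_force: [-0.6, -0.4, 0.0]
grip_width: 0.0871
grip_force: 0.0
```

Run:
```python
from near import *
pos()
for n in('scene','top'):
    c=cam(n); W=cloud(c).reshape(-1,3); k=c['image'].reshape(-1,3).astype(int); L=(W-NC)@F
    b=L[(k[:,2]-k[:,0]>50)&(abs(L[:,2]-.01)<.006)&(abs(L[:,0])<.04)&(abs(L[:,1])<.07)]
    if len(b)>20:
        co=np.linalg.lstsq(np.c_[b[:,:2],np.ones(len(b))],b[:,2],rcond=None)[0]
        print(n,len(b),'plane',np.degrees(co[:2]),co[2],b.min(0),b.max(0))
    w=W[(np.hypot(W[:,0]-.461,W[:,1]-.243)<.03)&(W[:,2]>.12)&(W[:,2]<.2)]
    if len(w): print('drift top',w[:,2].max(),w[w[:,2]>.18].mean(0))
save(c,'end.png',s=1.42)
```

```text
t 34.225 tcp in neck mm [-60.4   -0.4  154.14] rot err deg [-0.07 -0.07 -0.02] F neck [-0.5 -0.2  0.4] M [-0.07  0.43  0.  ] g 0.0870632874990948
scene 387 plane [0.02654958 0.46707707] 0.01085795980425103 [-0.03261606 -0.06284868  0.00414943] [0.02912716 0.01127598 0.0153478 ]
drift top 0.19230140695370268 [0.4650095  0.23995831 0.18943739]
top 887 plane [-0.1549858   0.10986886] 0.009861711630713204 [-0.03290778 -0.06154707  0.00411448] [0.03127412 0.06216442 0.01500358]
drift top 0.19587243951681887 [0.45840592 0.24214573 0.18828143]
```

View pics/end.png

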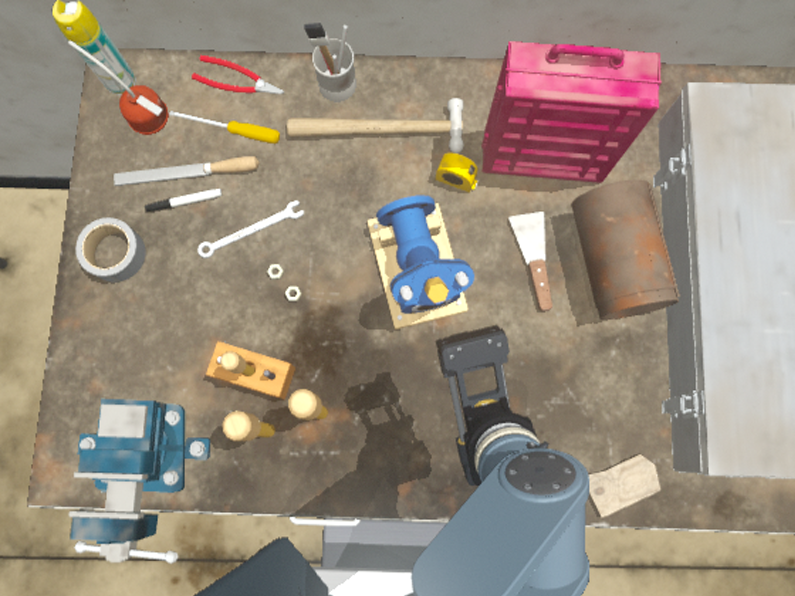

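The cover is flat on its studs (432,285), the drift stands in the block (232,360), the nuts, spanner and scraper have not moved, and the gripper is clear.

```bash
python3 -c "
from rig import robot
print(robot.hand_in())"
```

```text
the job is handed in; nothing more can be done
None
```

The job is handed in: the screen was pushed home on its ledge, the drift is back upright in its hole, the cover sits flat on the gasket over both studs, and the nuts, spanner and scraper were not moved; `hand_in()` did not report a verdict.

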